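# Tighten the captive nut on a standpipe union

## Robot

A 6-joint arm with a two-finger parallel gripper is mounted at the origin on the work surface. World frame = base frame: x ahead of the robot, y to its left, z up, the work surface at z = 0. Lengths are in m, angles in rad, forces in N, time in s.
With the tool pointing down it reaches from about 0.275 to 0.85 m from the base axis. Payload 19 kg.
Tool frame: the origin (TCP) lies at the very end of the fingers, on their centre line; the grasp point (between the pads) lies 19 mm behind it; z points along the fingers, y is the line along which they close (so a half turn about z gives the same grasp; the last joint's range is limited). The gripper opens to 85 mm and grips with 20 to 120 N. Pads are 22 mm wide; open, the fingers measure 114 mm over their backs; the gripper's body (76 mm by 85 mm) begins 54 mm behind the grasp point. The pads swing forward as they close: fully open they stand 13 mm farther back than shut.
Start: joints at [-1.257, 0.15, 1.437, -0, 1.554, -0.134], TCP at [0.249, -0.518, 0.231] pointing down, gripper open.
Joint ranges: [-2.8, 2.8], [-0.68, 2.1], [0.12, 2.68], [-1.39, 4.53], [0.16, 2.79], [-2.81, 2.81]. Speed limits (rad/s): [1.89, 1.89, 2.22, 3.01, 3.01, 3.01].

## Interface

Orientations are given as a unit quaternion [w, x, y, z].
In Python, from bench import monitor, imaging, ticket gives the robot as it stands.
- The arm moves only by the tool servo_tool, never from a script. Its argument "series" is one flat list of numbers, 7 for each row, row after row: the shift along the world's x, y, z in mm, then the turn, a rotation vector about the world's x, y, z in degrees, then the opening, from 0 (shut) to 1 (fully open). A call has 1 to 12 rows; each row shifts and turns the commanded pose from where the row before left it; what a row does not reach is not made up. A row lasts 1/10 s, in which the tool goes at most 50 mm and 8.59 degrees, less where a joint would pass 70% of its speed; a pose out of reach is approached as far as the arm can. A call with a gripper value outside its range is refused whole. The fingers move at their own pace and stop on an object; "newtons" is the grip in N (left out, the last holds). Time passes only in rows, so rows that do not move let the fingers close. It gives the time, the measured TCP pose, the force, the opening and the grip force at its end, in the units of the state.
- monitor.observe(): the state, without advancing time (a new reading comes with each control period).
- imaging.camera(name): name is "scene" or "top" or "wrist"; returns (picture, depth): 384x512x3 uint8, red, green, blue; 384x512 float32, m along the optical axis (not along the pixel's ray), 0 where there is no reading.
- imaging.camera_model(name): a dict with "K" (3x3 intrinsics, pixels), "eye" and "rotation" of the camera in the world; the wrist camera has in their place "tool_from_camera" (4x4, takes a point from camera to tool coordinates, whose origin is the TCP and whose axes are the flange's). Camera axes: x right, y down, z forward; pixel columns grow to the right and rows downward; lengths in m; the calibration is good to about 2 mm. A picture is of the moment at which its call begins: read the wrist's pose just before it. camera_model takes no time and is no camera call.
- ticket.sign_off(): hands the job in; it is judged then, once.
The state is a dict: "time_s": time; "q": joint angles; "qd": joint speeds; "effort": joint torques, N m; "position": TCP position; "tool_rot": TCP orientation; "contact_force": force on the tool from outside, world axes, zero at the start; "torque": the same for the moment, N m; "grip_width": finger opening in m; "grip_force": force on a finger pad.
Only numpy, scipy, OpenCV 4.12 (cv2) and the standard library are available. Lean on these libraries where they do the work, as an engineer would, in place of code of your own. Each camera call takes 0.05 s, during which the arm holds its last target. There are 200 camera calls.

## Task

With the spanner still on its mat, run the brass captive nut on the standpipe down clockwise (seen from above) by hand, light-fingered and with as many fresh grips as it needs, until it comes up against its seal. Then take the spanner and tighten the nut about a sixth of a turn (60 degrees) further, not using the fingers on the nut for this, and lay the spanner back flat and lengthwise on its mat, nothing left on the nut. Leave the dish, the scraper, the screwdriver rack and the fuse box alone.

Things in the scene. Friction and masses are not known exactly. Their poses are not given: they have to be found in the camera images.
- nut: Brass hexagonal captive nut, 46 mm across flats, 53.1 mm across corners, 26 mm high, axis vertical. Origin: centre of its underside, 70 mm above the work surface, z up; it turns but does not rise or fall. Corners lie along its x axis and every 60 degrees from it; normals of the flats at 30, 90, 150... degrees. A fixed hose tail 26 mm thick rises through it to 125 mm above the surface.
- rundown (a joint): Loose turning of the nut in rad, grows clockwise seen from above; a light drag of about 0.25 N m. It stops growing when the nut meets its seal (hand-tight), 1.7 to 2.5 rad of turning after the start: feel for it.
- tighten (a joint): Further clockwise turning of the nut in rad once it is on the seal: 0 at hand-tight. It takes about 2.2 N m to turn, and stays where it is left; a sixth of a turn is 1.05.
- union: Steel standpipe fixed to the shelf: 90 mm round foot 8 mm high, 36 to 40 mm thick pipe up to the nut, hose tail above it. Origin: centre of its foot on the work surface.
- spanner: Steel open-ended spanner, 202 mm long, 0.35 kg, lying flat. Origin: underside, mid-length; x along it to the jaws, z up. Handle x = -100 to 32 mm, 22 wide, 18 high. Head and jaws 76 wide, 16 high. The jaw opening faces +x, 49 mm wide, 48 mm deep, its floor at x = 53.5 mm.
- jaw (a point): Point between the spanner's jaws, 81 mm along x from its origin and 8 mm up: lies on the nut's axis when the spanner is fitted, a nut corner then pointing at the jaw floor.
- mat: Dark rubber mat fixed to the shelf, 280 x 150 x 4 mm, on which the spanner lies lengthwise. Origin: centre of its underside; x along its length.
- dish: White ceramic dish, 110 mm across, 35 mm high. Origin: centre of its underside. A bystander.
- scraper: Putty scraper lying flat, about 190 mm long: wooden handle 26 mm wide, 20 mm high, steel blade 75 mm wide. Origin: underside, near its middle; x towards the blade. A bystander.
- rack: Fixed slotted aluminium rack, 206 mm long, 60 mm deep, with five amber-handled screwdrivers upright in it, 176 mm high in all. Origin: centre of its underside. A bystander.
- fusebox: Fixed red plastic fuse box, 90 x 150 x 90 mm, with a toggle switch on top, to 127 mm. Origin: centre of its underside. A bystander.
Things that resemble listed ones, but are neither listed nor needed, are in the scene too. What is shaped like the union but black or blue is not meant.

How it is judged:
On the way, in this order (a step that is already met when the one before it is completed fails the run):
1. the nut is run down to hand-tight by hand, the spanner still on its mat (value of joint rundown above 2.43 rad and value of joint tighten below 0.45 rad and x of spanner in the frame of mat between -0.06 and 0.06 m and y of spanner in the frame of mat between -0.05 and 0.05 m and height (world z) of spanner below 0.012 m), for 0.2 s.
2. the nut is tightened further with the spanner on it (value of joint tighten above 0.75 rad and contact force between spanner and nut above 1 N), for 0.05 s.
At the end, for the whole second after the job is handed in: Nut on its seal (rundown above 2.3 rad) and tightened 0.75 to 1.4 rad past hand-tight; spanner flat, right way up, at rest and lengthwise (within 0.4 rad, either way round) on the mat, its origin within 60 mm along and 50 mm across of the mat's centre (value of joint rundown above 2.3 rad and value of joint tighten between 0.75 and 1.4 rad and x of spanner in the frame of mat between -0.06 and 0.06 m and y of spanner in the frame of mat between -0.05 and 0.05 m and height (world z) of spanner below 0.012 m and angle between the x axis of spanner and the x axis of mat, either way round below 0.4 rad and angle between spanner's own z axis and vertical below 0.08 rad and linear speed of spanner below 0.02 m/s); the robot touches nothing.
It fails at once if the fingers press on the nut after it has been tightened more than 0.45 rad past hand-tight (value of joint tighten above 0.45 rad and contact force between the fingers and nut above 2 N).
It fails at once if the dish is moved more than 30 mm (distance of dish from where it was at the start of the episode above 0.03 m).
It fails at once if the scraper is moved more than 30 mm (distance of scraper from where it was at the start of the episode above 0.03 m).
It fails at once if the robot or spanner hits the rack or the fuse box (contact force between any of the arm, the fingers, spanner and rack above 3 N or contact force between any of the arm, the fingers, spanner and fusebox above 3 N).
It also fails if it takes over 72 s, if anything falls off the work surface, if the arm or the gripper's body presses on something with over 40 N, if the wrist force passes 120 N, or if a joint passes its speed limit or range.

## Working session

There is one attempt and no reset: what is moved stays moved. The work goes in short steps, Python scripts to look and compute and a tool call to move; the robot and the scene stay as the last step left them, time stands still between calls to the robot, and variables do not carry over. Pictures are saved under pics/ and viewed, at most 10 in all, crops included, and the job is handed in when it is done.

Besides the shell and the picture viewer there is one more tool, called after ">>>" as a command line: name --argument value ..., lists and objects as JSON in quotes. servo_tool: Moves the arm, as the interface text tells. Its arguments: {"type":"object","properties":{"series":{"type":"array"},"newtons":{"type":"number"}},"required":["series"]}

```bash
mkdir -p pics; ls
python3 - <<'E'
from bench import monitor, imaging
import cv2
s=monitor.observe();print(s)
for n in("scene","top"):
    p,d=imaging.camera(n);cv2.imwrite(f"pics/{n}0.png",cv2.resize(p[:,:,::-1],(800,600)))
    import numpy as np;np.savez(f"{n}0.npz",p=p,d=d);print(n,imaging.camera_model(n))
E
```

```text
pics
{'time_s': 0.0, 'q': array([-1.25701111e+00,  1.50991899e-01,  1.43804399e+00, -2.60376626e-06,
        1.55376775e+00, -1.34036851e-01]), 'qd': array([-2.44668851e-04,  8.05404829e-04,  1.17156049e-03,  9.14744986e-05,
       -1.89274506e-03, -2.57815622e-05]), 'effort': array([ 2.58291648e-04, -7.13051105e+01, -5.70870709e+01, -1.82885119e-04,
        8.94001394e-03, -8.04631054e-05]), 'position': array([ 0.24886369, -0.51808587,  0.23066564]), 'tool_rot': array([-6.02935180e-04,  9.75036301e-01,  2.22044693e-01, -5.56416338e-05]), 'contact_force': array([ 0.27354787, -0.07646173,  0.03239482]), 'torque': array([-0.02226115, -0.02555573,  0.00148622]), 'grip_force': 0.0, 'grip_width': 0.08530242746263196}
scene {'K': array([[472.00935966,   0.        , 251.20891888],
       [  0.        , 472.00935966, 191.78757348],
       [  0.        ,   0.        ,   1.        ]]), 'eye': array([1.27657233, 0.39349992, 1.17739431]), 'rotation': array([-0.15315348,  0.49424864,  0.8181041 , -0.25093419])}
top {'K': array([[371.29623572,   0.        , 257.17572407],
       [  0.        , 371.29623572, 197.10890091],
       [  0.        ,   0.        ,   1.        ]]), 'eye': array([0.3811366 , 0.02169281, 1.14451986]), 'rotation': array([-0.08605318,  0.75905258, -0.64106423,  0.07396401])}
```

View pics/scene0.png

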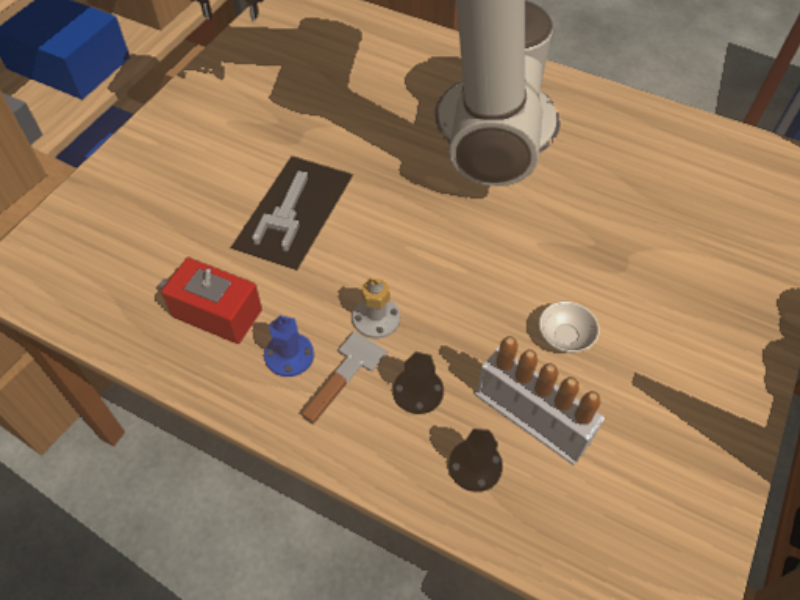

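View pics/top0.png

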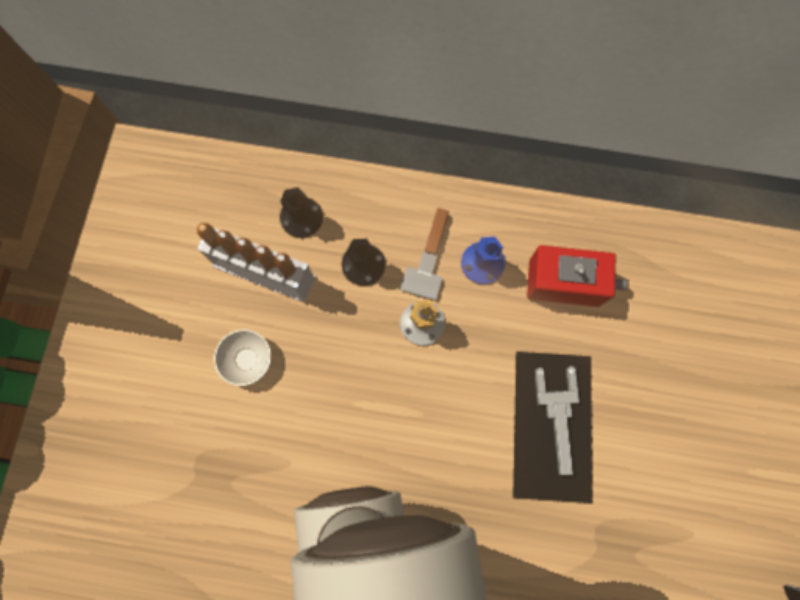

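The top view (800x600) shows the nut at about (424,313), its foot at (423,325), the spanner from (556,372) to (566,470) on the mat, which is centred near (554,426). The fuse box is at (573,275), the blue union at (485,260) and the scraper at (425,270). The dish is at (243,358).

```bash
cat > h.py <<'E'
import numpy as np, cv2
from bench import imaging, monitor
from scipy.spatial.transform import Rotation as R
def rot(q): return R.from_quat([q[1],q[2],q[3],q[0]]).as_matrix()
def cloud(n,d,s=None):
    m=imaging.camera_model(n);K=m["K"];v,u=np.mgrid[:d.shape[0],:d.shape[1]]
    c=np.dstack([(u-K[0,2])/K[0,0]*d,(v-K[1,2])/K[1,1]*d,d])
    if n=="wrist":
        T=np.array(m["tool_from_camera"]);c=c@T[:3,:3].T+T[:3,3]
        return c@rot(s["tool_rot"]).T+s["position"]
    return c@rot(m["rotation"]).T+m["eye"]
E
python3 - <<'E'
from h import *
for n in("top","scene"):
    f=np.load(n+"0.npz");p,d=f["p"].astype(int),f["d"];W=cloud(n,d)
    r,g,b=p[...,0],p[...,1],p[...,2];z=W[...,2]
    print(n,"table z",np.median(z[(d>0)&(abs(z)<.02)]))
    x,y=W[...,0],W[...,1]
    near=(x>.3)&(x<.7)&(y<.05)&(y>-.6)
    hsv=cv2.cvtColor(f["p"],cv2.COLOR_RGB2HSV)
    nut=near&(z>.06)&(z<.135)&(r>g+30)&(g>b+40)&(b<110)
    k,l,st,_=cv2.connectedComponentsWithStats(nut.astype(np.uint8))
    for i in range(1,k):
        if st[i,4]>15: q=W[l==i];print("brass",st[i],q.min(0),q.max(0),np.median(q,0))
    mat=near&(abs(z-.004)<.006)&(r<75)&(g<65)&(x<.62)
    k,l,st,_=cv2.connectedComponentsWithStats(mat.astype(np.uint8))
    i=1+np.argmax(st[1:,4]);q=W[l==i];print("mat",st[i],cv2.minAreaRect((q[:,:2]*1000).astype(np.float32)),np.median(q[:,2]))
    rc=cv2.minAreaRect((q[:,:2]*1000).astype(np.float32));box=cv2.boxPoints(rc)/1000
    spn=near&(z>.010)&(z<.035)&(r>100)&(abs(r-b)<60)
    spn&=np.array([cv2.pointPolygonTest(box.astype(np.float32),(float(a),float(c)),False)>0 for a,c in zip(x.ravel(),y.ravel())]).reshape(x.shape)
    q=W[spn];print("spanner",spn.sum(),cv2.minAreaRect((q[:,:2]*1000).astype(np.float32)),np.median(q[:,2]))
    c=q[:,:2].mean(0);u,s_,v=np.linalg.svd(q[:,:2]-c);a=v[0]*np.sign(v[0,0]);t=(q[:,:2]-c)@a
    w=(q[:,:2]-c)@np.array([-a[1],a[0]]);h=t<t.min()+.125
    # handle fit
    pf=np.polyfit(q[h,0],q[h,1],1);ax=np.array([1,pf[0]]);ax/=np.linalg.norm(ax)
    print(" axis",a,"handle axis",ax,np.degrees(np.arctan2(ax[1],ax[0])),"range",c,t.min(),t.max(), "handle mid",q[h].mean(0))
    print(" end tail",c+a*t.min(),"origin",c+a*(t.min()+.1))
    ft=near&(z>.003)&(z<.016)&(np.hypot(x-.5,y+.05)<.15)&(abs(r-b)<40)&(r>120)
    if n=="top": print("foot",cv2.minEnclosingCircle((W[ft][:,:2]*1000).astype(np.float32)))
E
```

```text
top table z 0.0005593245221184873
brass [263 193  17  16 129] [ 0.59405121 -0.00294049  0.08958873] [0.64267436 0.04168263 0.11703572] [0.61932146 0.02362894 0.09670374]
mat [ 329  226   50   96 3437] ((462.6888427734375, -261.8291015625), (275.0043640136719, 146.0529022216797), 5.844752311706543) 0.004076952091651931
spanner 780 ((473.9537353515625, -270.57781982421875), (199.60263061523438, 76.1187744140625), 10.990639686584473) 0.020517210720115142
 axis [0.9791706  0.20303926] handle axis [0.97925005 0.20265573] 11.69230188969998 range [ 0.48292534 -0.26856399] -0.10916193953580998 0.09025160836317492 handle mid [ 0.44285545 -0.27687423  0.02096514]
 end tail [ 0.37603718 -0.29072815] origin [ 0.47395424 -0.27042423]
foot ((613.948486328125, 14.89988899230957), 43.990440368652344)
scene table z 0.0017255878043351824
brass [231 178  19  19 162] [ 0.59375852 -0.00918967  0.0695253 ] [0.6438336  0.04160119 0.10551215] [0.62571303 0.02778031 0.09725219]
mat [ 148  101   76   72 2001] ((464.2150573730469, -264.1349792480469), (280.55718994140625, 148.32115173339844), 5.768658638000488) 0.00577426052504304
spanner 570 ((473.1850280761719, -273.7518615722656), (204.7349090576172, 77.32783508300781), 13.376908302307129) 0.022326847028044217
 axis [0.97905756 0.20358361] handle axis [0.98045391 0.19674889] 11.346907032296174 range [ 0.49152161 -0.2679677 ] -0.12154164761265657 0.08335573180929172 handle mid [ 0.44105957 -0.27849666  0.02292644]
 end tail [ 0.37252534 -0.29271159] origin [ 0.4704311  -0.27235323]
```

>>> servo_tool --series '[26, 38, 1, 0, 0, 8, 1, 26, 38, 1, 0, 0, 8, 1, 26, 38, 1, 0, 0, 8, 1, 26, 38, 1, 0, 0, 8, 1, 26, 38, 1, 0, 0, 8, 1, 26, 38, 1, 0, 0, 8, 1, 26, 38, 1, 0, 0, 8, 1, 26, 38, 1, 0, 0, 8, 1, 26, 38, 1, 0, 0, 8, 1, 26, 38, 1, 0, 0, 8, 1, 26, 38, 1, 0, 0, 8, 1, 26, 38, 1, 0, 0, 8, 1]' --newtons 25

```text
time_s: 1.3
position: [0.5616, -0.0604, 0.2431]
tool_rot: [-0.0, 0.485, 0.875, -0.0]
contact_force: [-0.4, -0.7, 0.4]
grip_width: 0.0855
grip_force: 0.0
```

>>> servo_tool --series '[16, 26, 2, 0, 0, 0, 1, 16, 26, 2, 0, 0, 0, 1, 16, 26, 2, 0, 0, 0, 1, 0, 0, 0, 0, 0, 0, 1, 0, 0, 0, 0, 0, 0, 1]'

```text
time_s: 1.8
position: [0.6089, 0.0161, 0.2486]
tool_rot: [-0.0, 0.487, 0.873, -0.0]
contact_force: [-0.8, 0.2, -0.7]
grip_width: 0.0854
grip_force: 0.0
```

Run:
```python
from h import *
s=monitor.observe();p,d=imaging.camera("wrist");np.savez("w1.npz",p=p,d=d,pos=s["position"],rot=s["tool_rot"])
print(s["time_s"],s["position"],s["tool_rot"],s["q"]);m=imaging.camera_model("wrist");print(m)
cv2.imwrite("pics/w1.png",cv2.resize(p[:,:,::-1],(800,600)))
W=cloud("wrist",d,s);z=W[...,2]
k=(abs(z-.096)<.004);q=W[k];print(k.sum(),np.median(q,0))
```

```text
1.8 [0.60887833 0.01608203 0.24864725] [-4.84082470e-04  4.86947098e-01  8.73431265e-01 -3.39050340e-04] [-9.98929493e-02  2.17795576e-01  1.32355950e+00 -2.37599452e-04
  1.60139549e+00 -6.53514139e-01]
{'K': array([[334.82084955,   0.        , 257.50933189],
       [  0.        , 334.82084955, 190.84347135],
       [  0.        ,   0.        ,   1.        ]]), 'tool_from_camera': array([[-1.10182349e-03, -9.57679437e-01, -2.87834818e-01,
         7.37270894e-02],
       [ 9.99998591e-01, -6.90672358e-04, -1.52997202e-03,
        -2.06443777e-04],
       [ 1.26642319e-03, -2.87836098e-01,  9.57678849e-01,
        -1.43431873e-01],
       [ 0.00000000e+00,  0.00000000e+00,  0.00000000e+00,
         1.00000000e+00]])}
5059 [0.70835141 0.03153806 0.09742405]
```

View pics/w1.png

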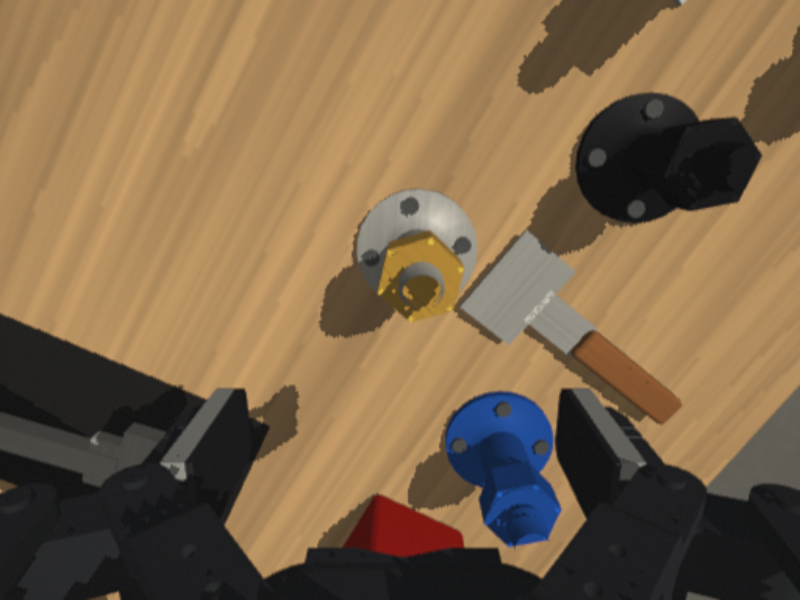

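The wrist view shows the brass nut centred near (420,277), its corners with bright dots. The scraper blade at (520,285) is low and clear of it, and the blue union is at (515,470).

```bash
cat >> h.py <<'E'
def brass(p): 
    r,g,b=[p[...,i].astype(int) for i in range(3)]
    return (r>b+55)&(r>90)&(g>b+25)&(b<90)
def nutfit(f,dbg=None):
    s=dict(position=f["pos"],tool_rot=f["rot"]);p,d=f["p"],f["d"];W=cloud("wrist",d,s);z=W[...,2]
    k=brass(p)&(z>.0925)&(z<.101);n,l,st,_=cv2.connectedComponentsWithStats(k.astype(np.uint8))
    q=W[l==1+np.argmax(st[1:,4])]
    h=cv2.convexHull((q[:,:2]*1000).astype(np.float32))[:,0]
    from scipy.optimize import minimize
    nrm=lambda a:np.c_[np.cos(a+np.pi/6+np.arange(6)*np.pi/3),np.sin(a+np.pi/6+np.arange(6)*np.pi/3)]
    def cost(v): # hexagon support match: outermost extents at 23 mm (pixel inset ok)
        e=np.max((h-v[:2])@nrm(v[2]).T,0); return np.sum((e-e.mean())**2)+.3*e.mean()**2
    c0=h.mean(0);b=min((minimize(cost,[*c0,a],method="Nelder-Mead",options=dict(xatol=1e-3,fatol=1e-4,maxiter=2000)) for a in np.radians([0,15,30,45])),key=lambda r:r.fun)
    e=np.max((h-b.x[:2])@nrm(b.x[2]).T,0)
    print("nut n",len(q),"z",np.median(q[:,2]),"centre",b.x[:2],"corner deg",np.degrees(b.x[2])%60,"extents",e.round(1),"bbox c",(h.max(0)+h.min(0))/2)
    return b.x
E
python3 - <<'E'
from h import *
f=np.load("w1.npz");nutfit(f)
p=f["p"];c=p[110:220,210:320,::-1];cv2.imwrite("pics/w1c.png",cv2.resize(c,(600,600),interpolation=cv2.INTER_CUBIC))
E
```

```text
nut n 1334 z 0.09750413290798114 centre [618.97311829  18.01983049] corner deg 47.89263096805954 extents [23.  23.3 23.1 23.1 23.2 23.1] bbox c [618.6669    18.151863]
```

View pics/w1c.png

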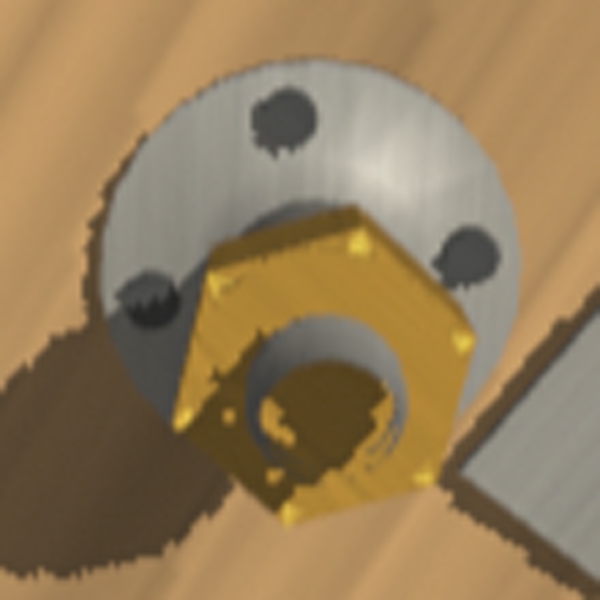

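The nut fits a 23 mm apothem hexagon well: centre (619.0, 18.0) mm, corners at 47.9° + 60k. I'll align the tool y with the 77.9° flat normal, descend and grip lightly.

>>> servo_tool --series '[2, 0.4, -10, 0, 0, 7.7, 1, 2, 0.4, -10, 0, 0, 7.7, 1, 2, 0.4, -10, 0, 0, 7.7, 1, 2, 0.4, -10, 0, 0, 7.7, 1, 2, 0.4, -10, 0, 0, 7.7, 1, 0, 0, -10, 0, 0, 7.7, 1, 0, 0, -30, 0, 0, 0, 1, 0, 0, -30, 0, 0, 0, 1, 0, 0, -30, 0, 0, 0, 1, 0, 0, -22, 0, 0, 0, 1, 0, 0, -10, 0, 0, 0, 1, 0, 0, 0, 0, 0, 0, 1]' --newtons 25

```text
time_s: 3.05
position: [0.6182, 0.017, 0.0664]
tool_rot: [-0.001, 0.106, 0.994, -0.0]
contact_force: [-0.6, 0.8, 0.1]
grip_width: 0.0853
grip_force: 0.0
```

>>> servo_tool --series '[0, 0, 0, 0, 0, 0, 0.4, 0, 0, 0, 0, 0, 0, 0.4, 0, 0, 0, 0, 0, 0, 0.4, 0, 0, 0, 0, 0, 0, 0.4, 0, 0, 0, 0, 0, 0, 0.4, 0, 0, 0, 0, 0, 0, 0.4]'

```text
time_s: 3.65
position: [0.6195, 0.0177, 0.0686]
tool_rot: [0.001, 0.106, 0.994, -0.0]
contact_force: [-0.5, -0.1, 6.8]
grip_width: 0.0455
grip_force: 30.1
```

>>> servo_tool --series '[0, 0, 0, 0, 0, -6, 0.3, 0, 0, 0, 0, 0, -6, 0.3, 0, 0, 0, 0, 0, -6, 0.3, 0, 0, 0, 0, 0, -6, 0.3, 0, 0, 0, 0, 0, -6, 0.3, 0, 0, 0, 0, 0, -6, 0.3, 0, 0, 0, 0, 0, -6, 0.3, 0, 0, 0, 0, 0, -6, 0.3, 0, 0, 0, 0, 0, -6, 0.3, 0, 0, 0, 0, 0, -6, 0.3, 0, 0, 0, 0, 0, -6, 0.3, 0, 0, 0, 0, 0, -6, 0.3]'

```text
time_s: 4.85
position: [0.6198, 0.0181, 0.0686]
tool_rot: [0.001, 0.671, 0.741, 0.001]
contact_force: [3.2, 3.0, 4.9]
grip_width: 0.0455
grip_force: 30.0
```

```bash
cat > o.py <<'E'
from h import *
s=monitor.observe();Rm=rot(s["tool_rot"]);y=Rm[:,1]
print(s["time_s"],"pos",s["position"].round(4),"yawY",np.degrees(np.arctan2(y[1],y[0])).round(2),"tilt",np.degrees(np.arccos(-Rm[2,2])).round(2),"F",s["contact_force"].round(1),"T",s["torque"].round(2),"w",s["grip_width"],s["grip_force"],"q6",s["q"][5])
E
python3 o.py
```

```text
4.85 pos [0.6198 0.0181 0.0686] yawY 5.64 tilt 0.15 F [3.2 3.  4.9] T [ 0.55 -0.44  0.27] w 0.045513092296848585 29.95490401983261 q6 -0.1938436888654161
```

>>> servo_tool --series '[0, 0, 0, 0, 0, -5, 0.3, 0, 0, 0, 0, 0, -5, 0.3, 0, 0, 0, 0, 0, -5, 0.3, 0, 0, 0, 0, 0, -5, 0.3, 0, 0, 0, 0, 0, -5, 0.3, 0, 0, 0, 0, 0, -5, 0.3, 0, 0, 0, 0, 0, -5, 0.3, 0, 0, 0, 0, 0, -5, 0.3, 0, 0, 0, 0, 0, -5, 0.3, 0, 0, 0, 0, 0, -5, 0.3, 0, 0, 0, 0, 0, -4, 0.3, 0, 0, 0, 0, 0, 0, 0.3]'

```text
time_s: 6.05
position: [0.6202, 0.0179, 0.0686]
tool_rot: [0.001, 0.935, 0.356, 0.002]
contact_force: [4.6, 2.5, 2.7]
grip_width: 0.045
grip_force: 29.5
```

```bash
python3 o.py
```

```text
6.05 pos [0.6202 0.0179 0.0686] yawY -48.3 tilt 0.2 F [4.6 2.5 2.7] T [ 0.34 -0.9  -0.21] w 0.045026776623789226 29.492417871952057 q6 0.7472456787144567
```

>>> servo_tool --series '[0, 0, 0, 0, 0, -3, 0.3, 0, 0, 0, 0, 0, -3, 0.3, 0, 0, 0, 0, 0, 0, 0.3]'

```text
time_s: 6.35
position: [0.6202, 0.0179, 0.0686]
tool_rot: [0.0, 0.952, 0.307, 0.002]
contact_force: [6.2, 1.3, 1.8]
grip_width: 0.0457
grip_force: 29.5
```

```bash
python3 o.py
```

```text
6.35 pos [0.6202 0.0179 0.0686] yawY -54.26 tilt 0.2 F [6.2 1.3 1.8] T [ 0.2 -1.  -0.2] w 0.0457262807176444 29.471442997455597 q6 0.8512591258305631
```

>>> servo_tool --series '[0, 0, 0, 0, 0, -3, 0.3, 0, 0, 0, 0, 0, -3, 0.3, 0, 0, 0, 0, 0, 0, 0.3]'

```text
time_s: 6.65
position: [0.6202, 0.0179, 0.0686]
tool_rot: [0.0, 0.966, 0.257, 0.002]
contact_force: [6.1, 1.3, 3.1]
grip_width: 0.0453
grip_force: 29.8
```

```bash
python3 o.py
```

```text
6.65 pos [0.6202 0.0179 0.0686] yawY -60.22 tilt 0.2 F [6.1 1.3 3.1] T [ 0.19 -0.98  0.36] w 0.04529733901359545 29.769291579723358 q6 0.955520958154382
```

>>> servo_tool --series '[0, 0, 0, 0, 0, -3, 0.3, 0, 0, 0, 0, 0, -3, 0.3, 0, 0, 0, 0, 0, 0, 0.3]'

```text
time_s: 6.95
position: [0.6199, 0.0177, 0.0686]
tool_rot: [0.001, 0.978, 0.207, 0.001]
contact_force: [4.5, -1.0, 7.2]
grip_width: 0.0454
grip_force: 40.7
```

```bash
python3 o.py
```

```text
6.95 pos [0.6199 0.0177 0.0686] yawY -66.12 tilt 0.16 F [ 4.5 -1.   7.2] T [-0.1  -0.55  1.63] w 0.045393254525151125 40.74841260910034 q6 1.0586737762195928
```

Torque jumped to 1.6 N m: the nut is on its seal. I'll hold, release and look.

>>> servo_tool --series '[0, 0, 0, 0, 0, 0, 0.3, 0, 0, 0, 0, 0, 0, 0.3, 0, 0, 0, 0, 0, 0, 1, 0, 0, 0, 0, 0, 0, 1, 0, 0, 0, 0, 0, 0, 1, 0, 0, 0, 0, 0, 0, 1, 0, 0, 20, 0, 0, 0, 1, -5, 0, 40, 0, 0, 0, 1, -5, 0, 45, 0, 0, 0, 1, -5, 0, 45, 0, 0, 0, 1, -5, 0, 32, 0, 0, 0, 1, 0, 0, 0, 0, 0, 0, 1]'

```text
time_s: 8.15
position: [0.5997, 0.0176, 0.2544]
tool_rot: [0.001, 0.978, 0.207, 0.003]
contact_force: [-0.1, 0.3, 0.4]
grip_width: 0.0852
grip_force: 0.0
```

>>> servo_tool --series '[0, 0, 0, 0, 0, 0, 1, 0, 0, 0, 0, 0, 0, 1]'

```text
time_s: 8.35
position: [0.5986, 0.0177, 0.2479]
tool_rot: [-0.0, 0.978, 0.207, -0.001]
contact_force: [-0.5, 0.3, -0.4]
grip_width: 0.0854
grip_force: 0.0
```

```bash
python3 o.py
python3 - <<'E'
from h import *
s=monitor.observe();p,d=imaging.camera("wrist");np.savez("w2.npz",p=p,d=d,pos=s["position"],rot=s["tool_rot"])
nutfit(np.load("w2.npz"))
E
```

```text
8.35 pos [0.5986 0.0177 0.2479] yawY -66.15 tilt 0.11 F [-0.5  0.3 -0.4] T [-0.01 -0.01  0.03] w 0.08535700381459471 0.0 q6 1.0553856879884118
nut n 1305 z 0.09762436532539212 centre [619.46653335  17.86346881] corner deg 27.35292442115701 extents [23.1 23.  23.1 23.  23.1 23. ] bbox c [619.4557    19.390501]
```

>>> servo_tool --series '[-19, -37, 0, 0, 0, -1.5, 1, -19, -37, 0, 0, 0, -1.5, 1, -19, -37, 0, 0, 0, -1.5, 1, -19, -37, 0, 0, 0, -1.5, 1, -19, -37, 0, 0, 0, -1.5, 1, -19, -37, 0, 0, 0, -1.5, 1, -19, -37, 0, 0, 0, -1.5, 1, -18, -35, 0, 0, 0, -1.9, 1, 0, 0, 0, 0, 0, 0, 1, 0, 0, 0, 0, 0, 0, 1, 0, 0, 0, 0, 0, 0, 1]'

```text
time_s: 9.5
position: [0.4482, -0.2756, 0.2487]
tool_rot: [-0.0, 0.995, 0.1, -0.0]
contact_force: [-0.1, -0.1, 0.2]
grip_width: 0.0854
grip_force: 0.0
```

```bash
python3 o.py
cat >> h.py <<'E'
def spanfit(f,zt):
    # top-face pixels of the spanner at height about zt-> pose by ICP-free template fit on occupancy
    s=dict(position=f["pos"],tool_rot=f["rot"]);p,d=f["p"].astype(int),f["d"];W=cloud("wrist",d,s);z=W[...,2]
    k=(abs(z-zt)<.006)&(abs(p[...,0]-p[...,2])<40)&(d>0)
    k[330:]=0
    n,l,st,_=cv2.connectedComponentsWithStats(k.astype(np.uint8))
    i=1+np.argmax(st[1:,4]);return W[l==i],st[i]
E
python3 - <<'E'
from h import *
s=monitor.observe();p,d=imaging.camera("wrist");np.savez("w3.npz",p=p,d=d,pos=s["position"],rot=s["tool_rot"])
q,st=spanfit(np.load("w3.npz"),.021);print(st,q[:,:3].min(0),q.max(0),np.median(q,0),cv2.minAreaRect((q[:,:2]*1000).astype(np.float32)))
cv2.imwrite("pics/w3.png",cv2.resize(p[:,:,::-1],(800,600)))
E
```

```text
9.5 pos [ 0.4482 -0.2756  0.2487] yawY -78.5 tilt 0.06 F [-0.1 -0.1  0.2] T [ 0.01 -0.04  0.02] w 0.08536421754210093 0.0 q6 0.6720315382716328
[ 223   34   73  185 5503] [ 0.37552191 -0.30386532  0.01518424] [ 0.57971161 -0.21640748  0.0251223 ] [ 0.50336662 -0.27620232  0.02129886] ((475.34423828125, -272.9742431640625), (199.58192443847656, 75.92411804199219), 12.676728248596191)
```

View pics/w3.png

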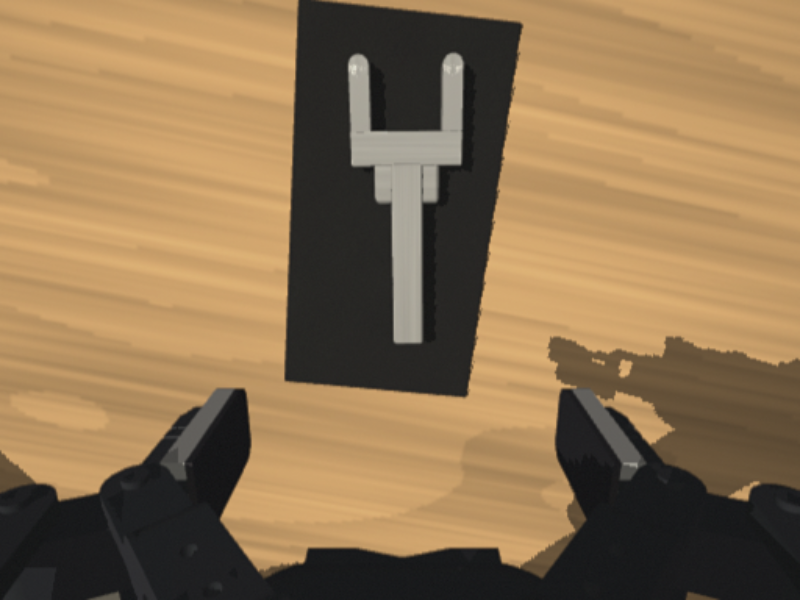

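The wrist view shows the spanner with its jaw tips at (358,62) and (452,62), floor at y≈130 and handle from (407,200) to (407,342), almost parallel to the tool x.

Run:
```python
from h import *
f=np.load("w3.npz");q,st=spanfit(f,.021);q=q[:,:2]*1000
for a in (12.68,12):
    t=np.radians(a);c=np.array([475.34,-272.97]);u=np.array([np.cos(t),np.sin(t)]);v=np.array([-u[1],u[0]])
    X=(q-c)@u;Y=(q-c)@v;print(a,"X",X.min(),X.max())
    for lo in range(-95,100,15):
        m=(X>lo)&(X<lo+15);print(lo,Y[m].min().round(1),Y[m].max().round(1),((Y[m].min()+Y[m].max())/2).round(2))
```

```text
12.68 X -99.78804276340635 99.79602694563053
-95 -9.6 11.8 1.08
-80 -9.8 11.4 0.8
-65 -10.0 12.0 0.99
-50 -10.1 11.7 0.8
-35 -10.3 11.3 0.5
-20 -10.4 10.9 0.23
-5 -21.8 22.4 0.3
10 -21.8 22.3 0.2
25 -38.0 37.6 -0.17
40 -37.7 38.0 0.14
55 -37.6 37.4 -0.06
70 -37.3 37.1 -0.14
85 -37.2 36.9 -0.16
12 X -99.78169158159805 99.88255705859136
-95 -10.6 10.7 0.02
-80 -10.6 10.4 -0.09
-65 -10.6 11.3 0.35
-50 -10.6 11.1 0.28
-35 -10.6 10.9 0.16
-20 -10.5 10.7 0.07
-5 -21.7 22.5 0.38
10 -21.7 22.4 0.37
25 -37.6 38.0 0.21
40 -37.2 38.5 0.65
55 -36.9 38.1 0.61
70 -36.5 38.0 0.76
85 -36.2 37.9 0.86
```

>>> servo_tool --series '[-2, -2, -40, 0, 0, 0.7, 1, -2, -2, -40, 0, 0, 0, 1, 0, 0, -40, 0, 0, 0, 1, 0, 0, -40, 0, 0, 0, 1, 0, 0, -40, 0, 0, 0, 1, 0, 0, -25, 0, 0, 0, 1, 0, 0, -15, 0, 0, 0, 1, 0, 0, 0, 0, 0, 0, 1, 0, 0, 0, 0, 0, 0, 1]' --newtons 80

```text
time_s: 10.45
position: [0.4445, -0.2798, 0.0097]
tool_rot: [-0.0, 0.994, 0.107, 0.0]
contact_force: [0.3, 0.5, 0.1]
grip_width: 0.0856
grip_force: 0.0
```

>>> servo_tool --series '[0, 0, 0, 0, 0, 0, 0.1, 0, 0, 0, 0, 0, 0, 0.1, 0, 0, 0, 0, 0, 0, 0.1, 0, 0, 0, 0, 0, 0, 0.1, 0, 0, 0, 0, 0, 0, 0.1, 0, 0, 0, 0, 0, 0, 0.1, 0, 0, 0, 0, 0, 0, 0.1, 0, 0, 0, 0, 0, 0, 0.1]'

```text
time_s: 11.25
position: [0.4441, -0.2805, 0.0099]
tool_rot: [0.0, 0.994, 0.106, 0.0]
contact_force: [-1.6, 1.7, 7.9]
grip_width: 0.0194
grip_force: 79.7
```

```bash
python3 o.py
```

```text
11.25 pos [ 0.4441 -0.2805  0.0099] yawY -77.84 tilt 0.04 F [-1.6  1.7  7.9] T [0.2  0.34 0.06] w 0.019444355309346763 79.65619325637817 q6 0.6484791389645456
```

>>> servo_tool --series '[0, 0, 12, 0, 0, 0, 0.1, 0, 0, 30, 0, 0, 0, 0.1, 0, 0, 30, 0, 0, 0, 0.1, -1, 20, 0, 0, 0, 2, 0.1, -1, 32, 0, 0, 0, 2, 0.1, -1, 32, 0, 0, 0, 2, 0.1, -1, 32, 0, 0, 0, 2, 0.1, 0, 32, 0, 0, 0, 2, 0.1, 0, 32, 0, 0, 0, 2, 0.1, 0, 25, 0, 0, 0, 3.1, 0.1, 0, 0, 0, 0, 0, 0, 0.1, 0, 0, 0, 0, 0, 0, 0.1]'

```text
time_s: 12.45
position: [0.4396, -0.0746, 0.0812]
tool_rot: [-0.0, 0.972, 0.236, -0.0]
contact_force: [0.2, 0.4, -3.2]
grip_width: 0.0199
grip_force: 79.0
```

```bash
python3 o.py
python3 - <<'E'
from h import *
s=monitor.observe();p,d=imaging.camera("wrist");np.savez("w4.npz",p=p,d=d,pos=s["position"],rot=s["tool_rot"])
W=cloud("wrist",d,s);f=np.load("w4.npz");nutfit(f)
cv2.imwrite("pics/w4.png",cv2.resize(p[:,:,::-1],(800,600)))
r=p.astype(int);k=(W[...,2]>.075)&(W[...,2]<.125)&(abs(r[...,0]-r[...,2])<40)&(d>.05);k[300:]=0
n,l,st,_=cv2.connectedComponentsWithStats(k.astype(np.uint8))
for i in range(1,n):
    if st[i,4]>150:
        q=W[l==i];print(st[i],np.median(q,0),cv2.minAreaRect((q[:,:2]*1000).astype(np.float32)))
E
```

```text
12.45 pos [ 0.4396 -0.0746  0.0812] yawY -62.66 tilt 0.02 F [ 0.2  0.4 -3.2] T [-0.07  0.09 -0.01] w 0.019942518399878782 79.0113365650177 q6 0.7524544631877489
nut n 1 z 0.09299257202179961 centre [435.13134766 -50.73205566] corner deg 0.0 extents [0. 0. 0. 0. 0. 0.] bbox c [435.13135  -50.732056]
[  151     0   211   300 32562] [ 0.4923638  -0.05401457  0.09195629] ((478.7128601074219, -53.75554275512695), (124.6615982055664, 76.11216735839844), 27.613842010498047)
```

View pics/w4.png

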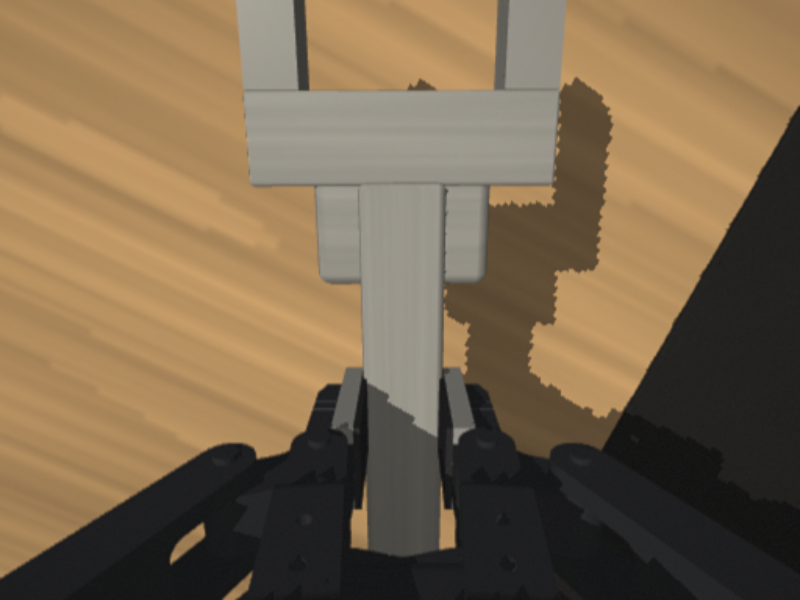

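The spanner is held straight in the gripper, with the jaw floor at row ≈90 and inner jaw walls at columns ≈308 and 497. The nut is out of view.

Run:
```python
from h import *
f=np.load("w4.npz");p,d=f["p"].astype(int),f["d"];W=cloud("wrist",d,dict(position=f["pos"],tool_rot=f["rot"]))
k=(W[...,2]>.075)&(W[...,2]<.125)&(abs(p[...,0]-p[...,2])<40)&(d>.05);k[250:]=0
t=np.radians(27.34);u=np.array([np.cos(t),np.sin(t)]);v=np.array([-u[1],u[0]])
q=W[k];D=(q[:,:2]-f["pos"][:2])*1000;X=D@u;Y=D@v;Z=q[:,2]*1000
print(X.min(),X.max())
for lo in range(10,112,6):
    m=(X>lo)&(X<lo+6)
    if m.sum()<20: continue
    top=m&(Z>np.percentile(Z[m],90)-3)
    y=np.sort(Y[top]);g=np.diff(y);i=g.argmax()
    print(lo,y[0].round(1),y[-1].round(1),"mid",((y[0]+y[-1])/2).round(2),"gap",y[i].round(1),y[i+1].round(1),"z",np.median(Z[top]).round(1))
m=(abs(Y)<20)&(X>60);print("floor x",np.percentile(X[m],[95,98,99,100]))
```

```text
6.206670897690904 106.79151667977833
10 -16.0 16.9 mid 0.45 gap 7.8 10.3 z 97.4
16 -10.4 11.4 mid 0.51 gap -0.2 0.3 z 94.0
22 -10.3 11.2 mid 0.45 gap -0.2 0.3 z 93.8
28 -10.2 11.5 mid 0.68 gap -0.2 0.3 z 93.8
34 -19.3 20.7 mid 0.69 gap 17.0 20.7 z 93.8
40 -19.3 21.1 mid 0.89 gap -15.1 -14.4 z 93.6
46 -19.9 20.3 mid 0.21 gap -19.9 -19.0 z 93.6
52 -19.3 21.0 mid 0.85 gap -14.5 -14.0 z 93.5
58 -36.6 38.2 mid 0.82 gap -28.2 -27.7 z 92.3
64 -37.4 38.3 mid 0.48 gap 0.2 0.6 z 91.6
70 -37.3 38.7 mid 0.69 gap -0.2 0.2 z 91.6
76 -37.4 38.7 mid 0.65 gap -0.2 0.2 z 91.5
82 -37.2 38.4 mid 0.6 gap 0.2 0.6 z 91.5
88 -36.8 38.5 mid 0.86 gap -23.5 25.2 z 91.4
94 -36.9 38.2 mid 0.66 gap -23.5 25.1 z 91.4
100 -36.8 38.3 mid 0.77 gap -23.5 25.1 z 91.3
floor x [83.32480423 84.01188847 84.32188475 84.81385163]
```

>>> servo_tool --series '[0.5, -1, 0, 0, 0, 0, 0.1, 8.9, 4.6, 0, 0, 0, 0, 0.1, 8.9, 4.6, 0, 0, 0, 0, 0.1, 8.9, 4.6, 0, 0, 0, 0, 0.1, 8.9, 4.6, 0, 0, 0, 0, 0.1, 4.4, 2.3, 0, 0, 0, 0, 0.1, 4.4, 2.3, 0, 0, 0, 0, 0.1, 4.4, 2.3, 0, 0, 0, 0, 0.1, 4.4, 2.3, 0, 0, 0, 0, 0.1]'

```text
time_s: 13.4
position: [0.4939, -0.0485, 0.0813]
tool_rot: [-0.0, 0.972, 0.236, -0.0]
contact_force: [-0.4, -0.0, -2.7]
grip_width: 0.0196
grip_force: 79.0
```

```bash
python3 o.py
```

```text
13.4 pos [ 0.4939 -0.0485  0.0813] yawY -62.74 tilt 0.01 F [-0.4 -0.  -2.7] T [-0.04  0.1   0.06] w 0.01964247971112038 79.01065707206726 q6 0.8417211812810391
```

>>> servo_tool --series '[4.5, 2.3, 0, 0, 0, 0, 0.1, 4.5, 2.3, 0, 0, 0, 0, 0.1, 4.5, 2.3, 0, 0, 0, 0, 0.1, 4.5, 2.3, 0, 0, 0, 0, 0.1, 4.5, 2.3, 0, 0, 0, 0, 0.1, 4.5, 2.4, 0, 0, 0, 0, 0.1, 0, 0, 0, 0, 0, 0, 0.1, 0, 0, 0, 0, 0, 0, 0.1]'

```text
time_s: 14.2
position: [0.5206, -0.0347, 0.0812]
tool_rot: [-0.0, 0.972, 0.236, -0.0]
contact_force: [-0.2, -0.5, -4.3]
grip_width: 0.0196
grip_force: 79.0
```

```bash
python3 o.py
python3 - <<'E'
import numpy as np
c=np.array([619.3,17.8]);u0=27.34
p=lambda a:c-111.8*np.array([np.cos(a),np.sin(a)])-.65*np.array([-np.sin(a),np.cos(a)])
a0=p(np.radians(u0))
for k in range(1,17):
    b=p(np.radians(u0-5*k));print(k,(b-a0).round(1));a0=b
E
```

```text
14.2 pos [ 0.5206 -0.0347  0.0812] yawY -62.73 tilt 0.02 F [-0.2 -0.5 -4.3] T [-0.09  0.09  0.01] w 0.019574076332005436 79.01083946228027 q6 0.8804892879785656
1 [-4.1  8.8]
2 [-3.4  9.2]
3 [-2.6  9.4]
4 [-1.7  9.6]
5 [-0.9  9.7]
6 [-0.   9.8]
7 [0.8 9.7]
8 [1.7 9.6]
9 [2.5 9.4]
10 [3.3 9.2]
11 [4.1 8.9]
12 [4.9 8.5]
13 [5.6 8. ]
14 [6.2 7.5]
15 [6.9 6.9]
16 [7.5 6.3]
```

Seated without any force. Turning clockwise along the arc.

>>> servo_tool --series '[-4.1, 8.8, 0, 0, 0, -5, 0.1, -3.4, 9.2, 0, 0, 0, -5, 0.1, -2.6, 9.4, 0, 0, 0, -5, 0.1, -1.7, 9.6, 0, 0, 0, -5, 0.1, -0.9, 9.7, 0, 0, 0, -5, 0.1, 0, 9.8, 0, 0, 0, -5, 0.1, 0.8, 9.7, 0, 0, 0, -5, 0.1, 1.7, 9.6, 0, 0, 0, -5, 0.1]' --newtons 100

```text
time_s: 15.0
position: [0.5105, 0.0403, 0.0814]
tool_rot: [0.001, 0.994, -0.112, 0.0]
contact_force: [2.7, -10.7, -4.8]
grip_width: 0.0188
grip_force: 103.3
```

```bash
python3 o.py
```

```text
15.0 pos [0.5105 0.0403 0.0814] yawY -102.91 tilt 0.12 F [  2.7 -10.7  -4.8] T [-1.85 -0.19  1.07] w 0.01883427604222946 103.29944814060582 q6 1.7262978150860482
```

>>> servo_tool --series '[2.5, 9.4, 0, 0, 0, -5, 0.1, 3.3, 9.2, 0, 0, 0, -5, 0.1, 4.1, 8.9, 0, 0, 0, -5, 0.1, 4.9, 8.5, 0, 0, 0, -5, 0.1, 5.6, 8, 0, 0, 0, -5, 0.1, 0, 0, 0, 0, 0, 0, 0.1]'

```text
time_s: 15.6
position: [0.5307, 0.0847, 0.081]
tool_rot: [0.001, 0.946, -0.325, -0.0]
contact_force: [-3.2, -9.0, -2.8]
grip_width: 0.0191
grip_force: 103.3
```

```bash
python3 o.py
```

```text
15.6 pos [0.5307 0.0847 0.081 ] yawY -127.88 tilt 0.11 F [-3.2 -9.  -2.8] T [-1.31  0.54  0.74] w 0.01910032838352868 103.27295780181885 q6 2.2483037138313833
```

>>> servo_tool --series '[-1.5, -2, 0, 0, 0, 1.3, 0.1, -1.5, -2, 0, 0, 0, 1.3, 0.1, 0, 0, 0, 0, 0, 0, 0.1, 0, 0, 0, 0, 0, 0, 0.1]'

```text
time_s: 16.0
position: [0.5279, 0.0809, 0.0814]
tool_rot: [-0.0, 0.953, -0.302, 0.0]
contact_force: [1.4, -2.1, -3.9]
grip_width: 0.0192
grip_force: 103.0
```

```bash
python3 o.py;  python3 - <<'E'
from h import *
s=monitor.observe();p,d=imaging.camera("wrist");np.savez("w5.npz",p=p,d=d,pos=s["position"],rot=s["tool_rot"])
cv2.imwrite("pics/w5.png",cv2.resize(p[:,:,::-1],(800,600)))
p,d=imaging.camera("top");np.savez("t5.npz",p=p,d=d)
W=cloud("wrist",np.load("w5.npz")["d"],s);f=np.load("w5.npz");p,d=f["p"].astype(int),f["d"]
k=(W[...,2]>.075)&(W[...,2]<.125)&(abs(p[...,0]-p[...,2])<40)&(d>.05);k[250:]=0
y=rot(s["tool_rot"])[:,1];v=-y[:2];u=np.array([v[1],-v[0]])
q=W[k];D=(q[:,:2]-f["pos"][:2])*1000;X=D@u;Y=D@v;print("u",u)
for lo in range(16,110,6):
    m=(X>lo)&(X<lo+6)
    if m.sum()>20: print(lo,Y[m].min().round(1),Y[m].max().round(1),((Y[m].min()+Y[m].max())/2).round(2))
E
```

```text
16.0 pos [0.5279 0.0809 0.0814] yawY -125.17 tilt 0.03 F [ 1.4 -2.1 -3.9] T [-0.33 -0.15  0.46] w 0.019206465718875243 102.95864582061768 q6 2.19236103262623
u [ 0.81743053 -0.57602711]
16 -10.5 10.8 0.13
22 -10.4 11.1 0.34
28 -10.3 11.0 0.31
34 -21.7 22.4 0.37
40 -22.1 22.8 0.31
46 -21.9 23.0 0.52
52 -22.1 22.9 0.41
58 -37.3 38.2 0.44
64 -37.4 38.6 0.58
70 -37.3 38.6 0.67
76 -37.3 38.8 0.78
82 -37.4 38.8 0.7
88 -36.6 38.4 0.9
94 -36.8 38.6 0.9
100 -36.7 38.8 1.03
```

>>> servo_tool --series '[-1, -1.4, 0, 0, 0, 1, 0.1, 0, 0, 0, 0, 0, 0, 0.1, -3.3, 2.3, 0, 0, 0, 0, 0.1, -3.3, 2.3, 0, 0, 0, 0, 0.1, -3.3, 2.3, 0, 0, 0, 0, 0.1]'

```text
time_s: 16.6
position: [0.5204, 0.0844, 0.0827]
tool_rot: [0.001, 0.956, -0.294, 0.005]
contact_force: [13.2, -10.2, -6.2]
grip_width: 0.0192
grip_force: 102.6
```

```bash
python3 o.py
```

```text
16.6 pos [0.5204 0.0844 0.0827] yawY -124.18 tilt 0.53 F [ 13.2 -10.2  -6.2] T [-1.49 -1.64  0.16] w 0.019202005708122624 102.57564067840576 q6 2.185692101017258
```

>>> servo_tool --series '[-1.1, -1.6, 0, 0, 0, 1, 0.1, -1.1, -1.6, 0, 0, 0, 1, 0.1, -1.1, -1.6, 0, 0, 0, 1, 0.1, 0, 0, 0, 0, 0, 0, 0.1]'

```text
time_s: 17.0
position: [0.5133, 0.0816, 0.0811]
tool_rot: [-0.0, 0.963, -0.268, -0.0]
contact_force: [-0.3, -0.5, -3.1]
grip_width: 0.0188
grip_force: 103.0
```

```bash
python3 o.py
```

```text
17.0 pos [0.5133 0.0816 0.0811] yawY -121.11 tilt 0.04 F [-0.3 -0.5 -3.1] T [-0.01  0.23 -0.07] w 0.018814257442499233 103.02841544151306 q6 2.1229742799561384
```

>>> servo_tool --series '[-4.3, 2.6, 0, 0, 0, 0, 0.1, -4.3, 2.6, 0, 0, 0, 0, 0.1, -4.3, 2.6, 0, 0, 0, 0, 0.1, -4.3, 2.6, 0, 0, 0, 0, 0.1, -4.3, 2.6, 0, 0, 0, 0, 0.1]'

```text
time_s: 17.5
position: [0.4917, 0.0951, 0.0813]
tool_rot: [-0.0, 0.963, -0.268, 0.0]
contact_force: [-0.3, 0.6, -3.0]
grip_width: 0.019
grip_force: 103.0
```

```bash
python3 o.py
```

```text
17.5 pos [0.4917 0.0951 0.0813] yawY -121.13 tilt 0.02 F [-0.3  0.6 -3. ] T [0.11 0.1  0.01] w 0.019000298117700362 102.9703438282013 q6 2.1510715691929945
```

>>> servo_tool --series '[-8.6, 5.1, 0, 0, 0, 0, 0.1, -8.6, 5.1, 0, 0, 0, 0, 0.1, -8.6, 5.1, 0, 0, 0, 0, 0.1, -8.6, 5.1, 0, 0, 0, 0, 0.1, -8.6, 5.1, 0, 0, 0, 0, 0.1, -8.6, 5.1, 0, 0, 0, 0, 0.1]'

```text
time_s: 18.1
position: [0.4398, 0.1258, 0.0813]
tool_rot: [-0.0, 0.963, -0.268, 0.0]
contact_force: [-0.1, 0.5, -3.8]
grip_width: 0.0191
grip_force: 103.0
```

```bash
python3 o.py
python3 - <<'E'
from h import *
p,d=imaging.camera("top");np.savez("t6.npz",p=p,d=d);W=cloud("top",d)
c=p[120:280,200:400,::-1];cv2.imwrite("pics/t6.png",cv2.resize(c,(750,600),interpolation=cv2.INTER_CUBIC))
E
```

```text
18.1 pos [0.4398 0.1258 0.0813] yawY -121.14 tilt 0.01 F [-0.1  0.5 -3.8] T [0.07 0.12 0.07] w 0.01914117917191092 102.97402024269104 q6 2.224015694511903
```

View pics/t6.png

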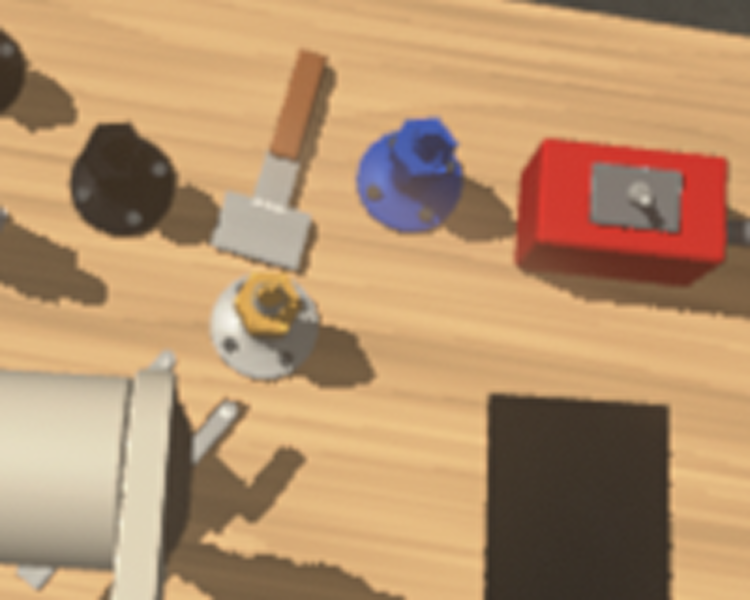

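The top view shows the spanner clear of the nut, the nut at (270,300) in the crop, and the mat free. I'll check the nut angle coarsely from this image.

Run:
```python
from h import *
from scipy.optimize import minimize
def fit(n,f):
    W=cloud(n,f["d"]);z=W[...,2]
    k=brass(f["p"])&(z>.088)&(z<.1015)&(np.hypot(W[...,0]-.619,W[...,1]-.018)<.035)
    q=W[k][:,:2]*1000;h=cv2.convexHull(q.astype(np.float32))[:,0]
    best=[]
    for a in np.radians(np.arange(0,60,1)):
        N=np.c_[np.cos(a+np.pi/6+np.arange(6)*np.pi/3),np.sin(a+np.pi/6+np.arange(6)*np.pi/3)]
        # centre + inradius minimising worst extent
        r=minimize(lambda c:np.var(np.max((h-c)@N.T,0))+.3*np.max((h-c)@N.T,0).mean()**2,h.mean(0),method="Nelder-Mead")
        best.append((r.fun,np.degrees(a),r.x))
    best.sort(key=lambda t:t[0]);print(n,k.sum(),[(round(b[0],1),round(b[1]),b[2].round(1)) for b in best[:4]])
fit("top",np.load("top0.npz"));fit("scene",np.load("scene0.npz"))
p,d=imaging.camera("scene");fit("top",np.load("t6.npz"));fit("scene",dict(p=p,d=d))
```

```text
top 145 [(np.float64(148.7), 49, array([616.9,  19. ], dtype=float32)), (np.float64(149.0), 50, array([616.9,  19.1], dtype=float32)), (np.float64(149.2), 48, array([617.,  19.], dtype=float32)), (np.float64(149.2), 51, array([616.8,  19.1], dtype=float32))]
scene 138 [(np.float64(165.2), 43, array([620.1,  17.6], dtype=float32)), (np.float64(165.3), 44, array([620.1,  17.6], dtype=float32)), (np.float64(165.4), 45, array([620. ,  17.5], dtype=float32)), (np.float64(165.8), 42, array([620.1,  17.7], dtype=float32))]
top 136 [(np.float64(148.7), 38, array([617.1,  18.9], dtype=float32)), (np.float64(149.0), 39, array([617.,  19.], dtype=float32)), (np.float64(149.3), 40, array([617.1,  19. ], dtype=float32)), (np.float64(149.5), 37, array([617. ,  18.8], dtype=float32))]
scene 139 [(np.float64(165.8), 37, array([619. ,  17.4], dtype=float32)), (np.float64(166.0), 36, array([619.2,  17.5], dtype=float32)), (np.float64(166.5), 35, array([619.3,  17.6], dtype=float32)), (np.float64(166.5), 38, array([619. ,  17.3], dtype=float32))]
```

The coarse angle puts tightening at about 50–55°, inside the range but with little margin. I'll take a precise wrist view on the way back, carrying the spanner high and to the side.

>>> servo_tool --series '[0, 0, 40, 0, 0, 0, 0.1, 0, 0, 40, 0, 0, 0, 0.1, 0, 0, 40, 0, 0, 0, 0.1, 17.3, -29, 0, 0, 0, 3, 0.1, 17.3, -29, 0, 0, 0, 3, 0.1, 17.3, -29, 0, 0, 0, 3, 0.1, 17.3, -29, 0, 0, 0, 3, 0.1, 17.3, -29, 0, 0, 0, 3, 0.1, 17.3, -29, 0, 0, 0, 3, 0.1, 17.3, -29, 0, 0, 0, 3, 0.1, 0, 0, 0, 0, 0, 0, 0.1, 0, 0, 0, 0, 0, 0, 0.1]'

```text
time_s: 19.4
position: [0.5617, -0.0783, 0.2007]
tool_rot: [-0.0, 0.996, -0.089, -0.0]
contact_force: [-0.1, 0.1, -3.0]
grip_width: 0.019
grip_force: 103.0
```

```bash
python3 o.py
python3 - <<'E'
from h import *
s=monitor.observe();p,d=imaging.camera("wrist");np.savez("w6.npz",p=p,d=d,pos=s["position"],rot=s["tool_rot"])
cv2.imwrite("pics/w6.png",cv2.resize(p[:,:,::-1],(800,600)));nutfit(np.load("w6.npz"))
E
```

```text
19.4 pos [ 0.5617 -0.0783  0.2007] yawY -100.23 tilt 0.06 F [-0.1  0.1 -3. ] T [ 0.06  0.1  -0.04] w 0.019010719917711295 102.99059271812439 q6 1.4750319792169635
nut n 2683 z 0.09749811422895135 centre [619.53079118  17.95600679] corner deg 37.791089591727655 extents [23.6 23.5 23.  23.5 23.6 22.9] bbox c [619.489     18.233715]
```

View pics/w6.png

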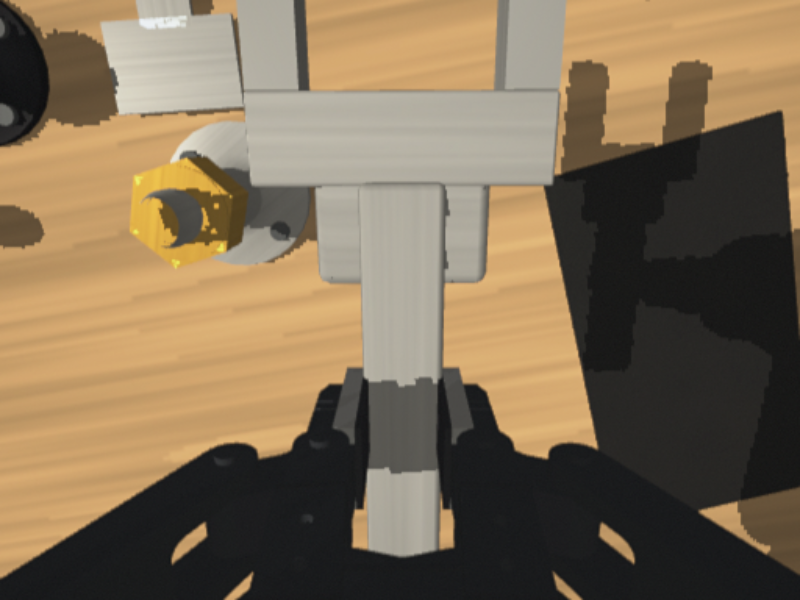

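The nut's corners are now at 37.8°, so it turned ≈49.6° (0.87 rad) past hand-tight, safely inside 0.75–1.4. The wrist view shows the nut clear at (190,210) and the mat at the right. Returning the spanner.

>>> servo_tool --series '[-21.5, -31.2, 0, 0, 0, 2.7, 0.1, -21.5, -31.2, 0, 0, 0, 2.7, 0.1, -21.5, -31.2, 0, 0, 0, 2.7, 0.1, -21.5, -31.2, 0, 0, 0, 2.7, 0.1, -21.5, -31.2, 0, 0, 0, 2.7, 0.1, -21.5, -31.2, 0, 0, 0, 2.7, 0.1, 0, 0, -40, 0, 0, 0, 0.1, 0, 0, -40, 0, 0, 0, 0.1, 0, 0, -40, 0, 0, 0, 0.1, 0, 0, -40, 0, 0, 0, 0.1, 0, 0, -15, 0, 0, 0, 0.1, 0, 0, 0, 0, 0, 0, 0.1]'

```text
time_s: 20.65
position: [0.4317, -0.2632, 0.0244]
tool_rot: [-0.001, 0.999, 0.053, -0.001]
contact_force: [-0.4, 0.5, -2.1]
grip_width: 0.0189
grip_force: 102.8
```

>>> servo_tool --series '[0, 0, -5, 0, 0, 0, 0.1, 0, 0, -5, 0, 0, 0, 0.1, 0, 0, -4, 0, 0, 0, 0.1, 0, 0, -1, 0, 0, 0, 0.1, 0, 0, 0, 0, 0, 0, 0.1]'

```text
time_s: 21.15
position: [0.4327, -0.2649, 0.0114]
tool_rot: [0.0, 0.999, 0.053, 0.0]
contact_force: [0.5, -0.3, -3.4]
grip_width: 0.0191
grip_force: 102.9
```

```bash
python3 o.py
```

```text
21.15 pos [ 0.4327 -0.2649  0.0114] yawY -83.95 tilt 0.01 F [ 0.5 -0.3 -3.4] T [-0.02  0.15  0.03] w 0.01908505480133308 102.89986252784729 q6 0.7636872962788352
```

>>> servo_tool --series '[0, 0, -1, 0, 0, 0, 0.1, 0, 0, -0.5, 0, 0, 0, 0.1, 0, 0, 0, 0, 0, 0, 0.5, 0, 0, 0, 0, 0, 0, 1, 0, 0, 0, 0, 0, 0, 1, 0, 0, 0, 0, 0, 0, 1, 0, 0, 0, 0, 0, 0, 1, 0, 0, 20, 0, 0, 0, 1, 0, 0, 45, 0, 0, 0, 1, 0, 0, 50, 0, 0, 0, 1, 0, 0, 50, 0, 0, 0, 1, 0, 0, 50, 0, 0, 0, 1]'

```text
time_s: 22.35
position: [0.4323, -0.2646, 0.227]
tool_rot: [0.0, 0.999, 0.053, 0.0]
contact_force: [-0.2, -0.8, 0.3]
grip_width: 0.0856
grip_force: 0.0
```

>>> servo_tool --series '[0, 0, 20, 0, 0, 0, 1, 0, 0, 0, 0, 0, 0, 1, 0, 0, 0, 0, 0, 0, 1]'

```text
time_s: 22.65
position: [0.4326, -0.2648, 0.2444]
tool_rot: [-0.0, 0.999, 0.053, -0.0]
contact_force: [0.6, -0.3, -1.0]
grip_width: 0.0854
grip_force: 0.0
```

```bash
python3 o.py
python3 - <<'E'
from h import *
s=monitor.observe();p,d=imaging.camera("wrist");np.savez("w7.npz",p=p,d=d,pos=s["position"],rot=s["tool_rot"])
q,st=spanfit(np.load("w7.npz"),.021);print(len(q),q.min(0),q.max(0),np.median(q,0),cv2.minAreaRect((q[:,:2]*1000).astype(np.float32)))
cv2.imwrite("pics/w7.png",cv2.resize(p[:,:,::-1],(800,600)))
E
```

```text
22.65 pos [ 0.4326 -0.2648  0.2444] yawY -83.94 tilt 0.01 F [ 0.6 -0.3 -1. ] T [ 0.01  0.04 -0.02] w 0.0853905015185645 0.0 q6 0.7636447574574943
5669 [ 0.36370309 -0.2953999   0.01501665] [ 0.5674358  -0.21392851  0.02554311] [ 0.49429745 -0.26357729  0.02125701] ((464.1189270019531, -261.418701171875), (201.01266479492188, 75.23100280761719), 6.174662113189697)
```

View pics/w7.png

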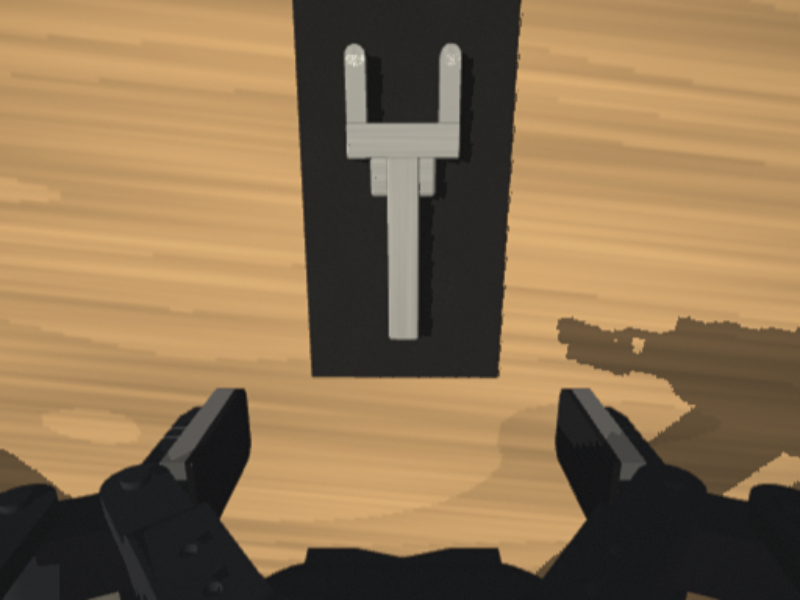

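The spanner lies flat, centred and lengthwise on the mat, with its handle at (403,340) and jaws at (355–450,50). The gripper is empty and clear.

```bash
python3 -c "
from bench import ticket
print(ticket.sign_off())"
```

```text
the job is handed in; nothing more can be done
None
```

The job is handed in (no verdict was returned): the nut was run down by hand to its seal (about 2.45 rad), then tightened with the spanner by about 50° (0.87 rad) by camera, short of 60° but within the 0.75–1.4 rad limits, and the spanner is back flat and lengthwise on its mat.

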